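# Set the mask stand one hole higher

## Task

The inner post of the telescoping mask stand has been left loose between its second and third holes, with its spring button tucked inside the outer tube. Take the post by its wooden crosspiece, feel for the line of the holes and draw it up until the button snaps out through the next hole (the third from the bottom), then press down on the crosspiece with about a kilo to be sure that it holds, and let go. Work gently: do not lift, tip or drag the stand, never put more than three kilos on the stand or its button, and leave the mask, jar, figure and brush beside it where they are.

Things in the scene. Friction and masses are not known exactly. Their poses are not given: they have to be found in the camera images.
- stand: the telescoping mask stand, loose on the table, 3.3 kg in all: a dark cast disc foot 170 mm wide, 20 mm high on thin rubber pads, and an upright steel outer tube, 32 mm outside, 28 mm bore, its mouth 190 mm above the table. Origin: centre of the underside; z up along the tube. A single row of four brass-rimmed holes runs up its +x side, centres at z = 80, 110, 140, 170 mm, each 10.9 mm wide, 11.4 mm high
- tube_mouth (a point): centre of the outer tube's mouth (a black nylon bush), 190 mm above the table. The dark steel inner post (25 mm diameter, 0.14 kg) slides and turns in the tube on this axis. A rub of 2 N plus the tucked button's rub of about 2 N hold it where it is left: drawing it up takes 4 to 8 N, turning it less than 0.1 N m. Its stops are at crosspiece heights of 230 and 325 mm
- crosspiece (a point): centre of the post's wooden crosspiece, the part to hold, on the stand's axis: a level bar 90 mm long (y), 14 mm thick (x), 22 mm high, on a 10 mm steel stem with 28 mm free under the bar. It is always 140 mm above the button's centre: 280 mm above the table with the button in the third hole (250 second, 310 fourth). Starts 8 to 21 mm below 280, turned up to 43 degrees either way from the stand's y
- post: the inner post with its crosspiece and button; origin on its axis at the button's height (140 mm below the crosspiece's centre), axes as the crosspiece's. The button faces roughly along this +x, but the bar was clamped to the post by eye: the button's true bearing may be off by up to 29 degrees either way about the axis, and the button cannot be seen until it is out, so it must be felt for
- next_hole (a point): centre of the mouth of the third hole from the bottom, on the tube's outer face (16 mm out along the stand's +x, 140 mm above the table); the hole that the button must come out of
- snap (a joint): how far the round-nosed spring button (9 mm diameter) is out, in m: under 0.001 while tucked inside the tube, 0.0075 when snapped right out, 5.5 mm proud of the tube; it then blocks the post from sliding (1.2 mm of play either way) and turning (4 degrees). It snaps out on its own (spring 2 to 4 N) where its centre is within about 1 mm in height and 3 degrees in bearing of a hole's centre
- table: the plywood work table, 1.2 x 1.6 m, its top at z = 0; origin at the middle of the top
- mask: dark carved wooden mask lying face up, 124 x 84 x 30 mm; to be left alone; origin at its underside's centre
- glue_jar: amber glass jar with a steel lid, 60 mm wide, 85 mm high; to be left alone; origin at its underside's centre
- figure: small carved wooden figure standing, 105 mm high; to be left alone; origin at its underside's centre
- brush: paint brush lying on the table; to be left alone; origin at its underside's centre

How it is judged (in metres and radians):
On the way, in this order (a step that is already met when the one before it is completed fails the run):
1. the button has snapped out through the third hole (value of joint snap above 0.006 m and z of crosspiece in the frame of stand between 0.2775 and 0.2825 m), for 0.2 s.
2. the crosspiece is pressed down with about a kilo (at least 6 N) while the button carries it in the third hole (value of joint snap above 0.006 m and z of crosspiece in the frame of stand between 0.277 and 0.2815 m and contact force between stand and table above 38.4 N), for 0.1 s.
At the end, for the whole second after the job is handed in: The button stands out (over 6 mm of its 7.5 mm) through the third hole: the crosspiece's centre is 280 mm above the stand's underside, give or take 2.5 mm; the stand is upright within 0.02 rad and at rest (all of step 1 and linear speed of stand below 0.01 m/s and angle between stand's own z axis and vertical below 0.02 rad); the robot touches nothing.
It fails at once if the button is forced against the edge of a hole with more than three kilos (30 N), by pulling, pressing or twisting on (contact force between post and stand above 30 N).
It fails at once if the stand is lifted more than 5 mm off the table or tipped more than 5 degrees (height (world z) of stand above 0.005 m or angle between stand's own z axis and vertical above 0.087 rad).
It fails at once if the stand is dragged more than 30 mm (distance of stand from where it was at the start of the episode above 0.03 m).
It fails at once if the stand is pressed on with more than three kilos (over 30 N on top of its own weight of 32 N) (contact force between stand and table above 64 N).
It fails at once if the mask, jar, figure or brush is moved more than 20 mm (distance of any of mask, glue_jar, figure, brush from where it was at the start of the episode above 0.02 m).
It also fails if it takes over 61 s, if anything falls off the work surface, if the arm or the gripper's body presses on something with over 40 N, if the wrist force passes 120 N, or if a joint passes its speed limit or range.

## Robot

A 6-joint arm with a two-finger parallel gripper is mounted at the origin on the work surface. World frame = base frame: x ahead of the robot, y to its left, z up, the work surface at z = 0. Lengths are in m, angles in degrees, forces in N, time in s.
With the tool pointing down it reaches from about 0.225 to 0.875 m from the base axis. Payload 3.4 kg.
Tool frame: the origin (TCP) lies on the centre line of the jaws, within the pads' length; the fingertips stand 14 mm ahead of it and the grasp point (between the pads) lies 5 mm behind it; z points along the fingers, y is the line along which they close (so a half turn about z gives the same grasp; the last joint's range is limited). The gripper opens to 85 mm and grips with 20 to 120 N. Pads are 22 mm wide; open, the fingers measure 114 mm over their backs; the gripper's body (76 mm by 85 mm) begins 54 mm behind the grasp point. The pads swing forward as they close: fully open they stand 13 mm farther back than shut.
Start: joints at [58.957, 15.808, 86.224, -0, 77.962, -6.933], TCP at [0.235, 0.525, 0.245] pointing down, gripper open.
Joint ranges: [-165.64, 165.64], [-43.16, 119.46], [12.63, 154.43], [-67.54, 247.53], [6.08, 155.33], [-154.97, 154.97]. Speed limits (degrees/s): [147.25, 147.25, 180, 180, 180, 180].

## Interface

Orientations are given as [roll, pitch, yaw] about the fixed x, y, z axes, in that order (R = Rz(yaw) Ry(pitch) Rx(roll)).
In Python, from rig import env, viewer gives the robot as it stands.
- The arm moves only by the tool send_rows, never from a script. Its argument "motion" is a list that holds one entry, the list of rows, each a list of 5 numbers: the opening, from 0 (shut) to 1 (fully open), then the shift along the tool's x, y, z in cm, then the turn about the tool's z in rad. A call has 1 to 20 rows; each row is the pose to reach, as a shift and turn from the pose commanded when the call began, along the tool's axes at that moment; what a row does not reach only later rows make up. A row lasts 1/8 s, in which the tool goes at most 62.5 mm and 10.7 degrees, less where a joint would pass 70% of its speed; a pose out of reach is approached as far as the arm can. A call with a gripper value outside its range is refused whole. The fingers move at their own pace and stop on an object; the grip force is fixed at half the most. Time passes only in rows, so rows that repeat a pose let the fingers close. It gives the time, the measured TCP pose, the force, the opening and the grip force at its end, in the units of the state.
- env.sense(): the state, without advancing time (a new reading comes with each control period).
- viewer.get_image(name): name is "scene" or "side" or "wrist"; returns a dict with "color" (384x512x3 uint8, red, green, blue), "depth" (384x512 float32, m along the optical axis (not along the pixel's ray), 0 where there is no reading), "vertical_fov" (degrees; the focal length in pixels is half the picture's height over the tangent of half this angle, whatever the lens; pixels are square), "cx", "cy" (the principal point, pixels), "cam_to_world" (4x4, takes a point from camera to world coordinates). Camera axes: x right, y down, z forward; pixel columns grow to the right and rows downward; lengths in m; the calibration is good to about 2 mm. A picture is of the moment at which its call begins.
- env.sign_off(): hands the job in; it is judged then, once.
The state is a dict: "time_s": time; "joints": joint angles; "joint_vel": joint speeds; "effort": joint torques, N m; "position": TCP position; "orientation": TCP orientation; "contact_force": force on the tool from outside, world axes, zero at the start; "ft_torque": the same for the moment, N m; "opening": opening from 0.0 (shut) to 1.0 (fully open); "grip_force": force on a finger pad.
Only numpy, scipy, OpenCV 4.12 (cv2) and the standard library are available. Lean on these libraries where they do the work, as an engineer would, in place of code of your own. Each camera call takes 0.05 s, during which the arm holds its last target. There are 200 camera calls.

## Working session

There is one attempt and no reset: what is moved stays moved. The work goes in short steps, Python scripts to look and compute and a tool call to move; the robot and the scene stay as the last step left them, time stands still between calls to the robot, and variables do not carry over. Pictures are saved under pics/ and viewed, at most 10 in all, crops included, and the job is handed in when it is done.

Besides the shell and the picture viewer there is one more tool, called as name([rows], argument=value, ...), one row to a line, values as JSON. send_rows: Moves the arm, as the interface text tells. Its arguments: {"type":"object","properties":{"motion":{"type":"array","items":{"type":"array","items":{"type":"array","items":{"type":"number"}}}}},"required":["motion"]}

```bash
mkdir -p pics; cat > h.py <<'E'
import numpy as np, cv2
from rig import env, viewer
def cam(n):
    d=viewer.get_image(n); f=d["color"].shape[0]/2/np.tan(np.radians(d["vertical_fov"])/2)
    return d,f
def cloud(d,f):
    z=d["depth"]; v,u=np.indices(z.shape)
    p=np.stack([(u-d["cx"])/f*z,(v-d["cy"])/f*z,z],-1)
    T=d["cam_to_world"]; return p@T[:3,:3].T+T[:3,3]
E
python3 - <<'E'
from h import *
a=[]
for n in ("scene","side","wrist"):
    d,f=cam(n); P=cloud(d,f); np.savez(f"{n}.npz",P=P,c=d["color"],T=d["cam_to_world"],f=f,cx=d["cx"],cy=d["cy"])
    cv2.imwrite(f"pics/{n}0.png",d["color"][:,:,::-1]); print(n,d["cam_to_world"][:3,3],(d["depth"]>0).mean())
    a.append(d["color"])
im=np.vstack([np.hstack(a[:2]),np.hstack([a[2],a[2]*0])])
cv2.imwrite("pics/all0.png",cv2.resize(im,(800,600))[:,:,::-1])
print(env.sense())
E
```

```text
scene [ 1.1442581  -0.34645098  0.72468091] 0.9956868489583334
side [ 0.535563   -0.59575838  0.75958348] 0.9958445231119791
wrist [0.17072759 0.55328408 0.372404  ] 0.9958445231119791
{'time_s': 0.15, 'joints': array([ 5.89560026e+01,  1.58382022e+01,  8.62765437e+01, -8.43372238e-04,
        7.79603907e+01, -6.93370026e+00]), 'joint_vel': array([-0.00251462, -0.13159548, -0.24575572,  0.04480019, -0.00356535,
       -0.04870958]), 'effort': array([ 1.88460981e-03, -4.17144191e+01, -2.46031111e+01,  2.24192077e-04,
        7.59560557e-03,  2.03414561e-05]), 'position': array([0.23472057, 0.5245276 , 0.24466333]), 'orientation': array([-1.79925313e+02, -8.25198828e-03,  1.55889874e+02]), 'contact_force': array([0.71963359, 0.09065799, 0.20832085]), 'ft_torque': array([ 0.01119637, -0.02315267,  0.03149608]), 'grip_force': 0.0, 'opening': 1.0006964740276472}
```

View pics/all0.png

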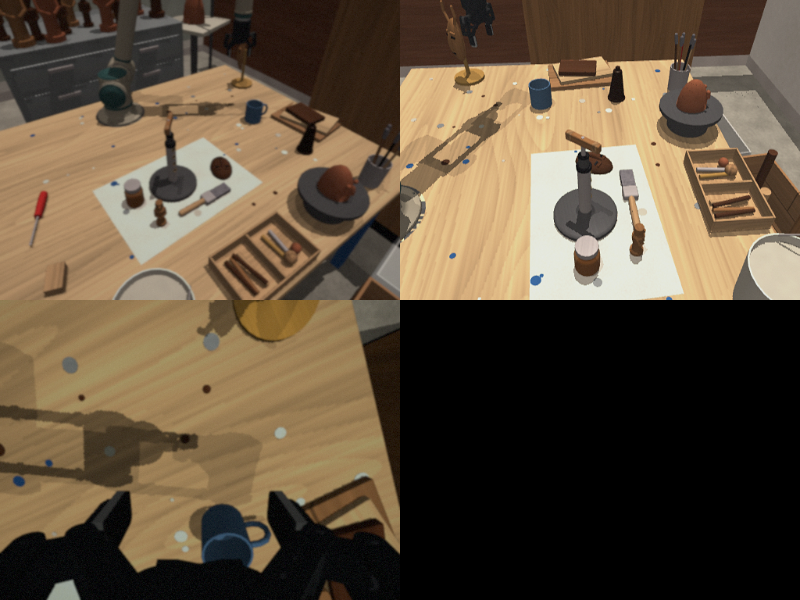

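The stand is in mid-table: its crosspiece is near (217,160) in the scene view at full size and (234,179) in the side view. The mask, jar, brush and figure are around it. Next I'll measure from depth and look at crops.

```bash
python3 - <<'E'
import numpy as np,cv2
ims=[]
for n,(u,v) in (("scene",(217,190)),("side",(236,215))):
    d=np.load(n+".npz"); P=d["P"]; c=d["c"]
    w=np.zeros(P.shape[:2],bool); w[v-75:v+60,u-60:u+60]=1
    Z=P[...,2]
    hsv=cv2.cvtColor(c,cv2.COLOR_RGB2HSV)
    m=w&(Z>.245)&(Z<.32)&(hsv[...,1]>70)
    q=P[m]; print(n,len(q),"z",np.percentile(q[:,2],[2,50,98]))
    top=q[q[:,2]>np.percentile(q[:,2],97)-.006]; 
    r=cv2.minAreaRect((top[:,:2]*1000).astype(np.float32)); print("bar top",r,top.mean(0))
    t=w&(Z>.06)&(Z<.185); q=P[t]; A=np.c_[2*q[:,:2],np.ones(len(q))]
    s=np.linalg.lstsq(A,(q[:,:2]**2).sum(1),rcond=None)[0]; print("tube",s[:2],np.sqrt(s[2]+s[0]**2+s[1]**2), q.mean(0))
    t=w&(Z>.015)&(Z<.028); q=P[t]; print("foot",cv2.minEnclosingCircle((q[:,:2]*1000).astype(np.float32)))
    ims.append(cv2.resize(c[v-75:v+60,u-60:u+60],(396,446),interpolation=cv2.INTER_CUBIC))
cv2.imwrite("pics/crop1.png",np.hstack(ims)[:,:,::-1])
E
```

```text
scene 217 z [0.25444197 0.27240585 0.27475577]
bar top ((548.7311401367188, -29.757152557373047), (14.408066749572754, 91.87169647216797), 51.1365966796875) [ 0.55251402 -0.03209096  0.27287675]
tube [ 0.30356828 -0.08902612] 0.2621916676894723 [ 0.44568958 -0.07385152  0.10353767]
foot ((344.41961669921875, 66.22120666503906), 343.60662841796875)
side 631 z [0.25310493 0.2688839  0.2736966 ]
bar top ((546.0715942382812, -32.69023132324219), (15.669153213500977, 91.64823913574219), 50.85368728637695) [ 0.54716758 -0.03570273  0.27162698]
tube [ 0.5457936  -0.03258743] 0.015493705746263589 [ 0.54566651 -0.04437799  0.12464719]
foot ((564.5284423828125, 58.957218170166016), 137.86279296875)
```

View pics/crop1.png

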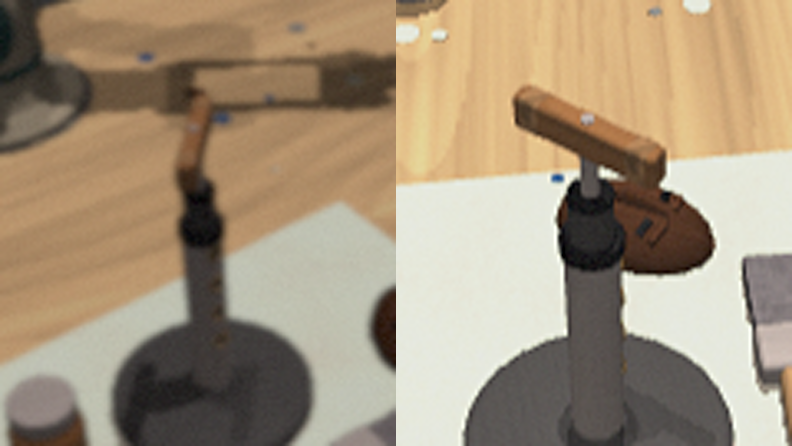

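Axis at about (0.547, -0.032) and the bar's long direction at 141°. The brass holes are on the right limb in the side view, so the stand's +x bearing is about 0 to 10°. One more measurement: hole bearing, and bar height relative to the tube mouth.

```bash
python3 - <<'E'
import numpy as np,cv2
for n,(u,v) in (("scene",(217,190)),("side",(236,215))):
    d=np.load(n+".npz"); P=d["P"]; c=d["c"]; T=d["T"]
    hsv=cv2.cvtColor(c,cv2.COLOR_RGB2HSV); Z=P[...,2]
    near=np.hypot(P[...,0]-.547,P[...,1]+.032)
    m=(near<.024)&(Z>.06)&(Z<.185)
    q=P[m]; # tube: known radius 16, fit centre
    from scipy.optimize import least_squares
    s=least_squares(lambda p:np.hypot(q[:,0]-p[0],q[:,1]-p[1])-.016,[.547,-.032],loss="soft_l1",f_scale=.001).x
    print(n,"axis",s,len(q))
    b=m&(hsv[...,1]>90)&(hsv[...,0]<30)
    k,l,st,ce=cv2.connectedComponentsWithStats(b.astype(np.uint8))
    for i in range(1,k):
        if st[i,4]>1:
            p=P[l==i].mean(0); print(st[i,4],ce[i].round(1),p.round(4),"bearing",np.degrees(np.arctan2(p[1]-s[1],p[0]-s[0])).round(1))
    # foot top, table, bar top
    f=(near>.03)&(near<.08)&(Z>.01)&(Z<.03)&(hsv[...,1]<60); print("foot top z",np.median(Z[f]))
    t=(near>.1)&(near<.2)&(Z<.006); print("table z",np.median(Z[t]))
    bt=(near<.047)&(Z>.26)&(hsv[...,1]>70); z=Z[bt]; h,e=np.histogram(z,np.arange(.26,.282,.001)); print("bar z hist",h)
    mo=(near<.02)&(Z>.18)&(Z<.2); h,e=np.histogram(Z[mo],np.arange(.18,.2,.001)); print("mouth hist",h)
E
```

```text
scene axis [ 0.5475589  -0.02930658] 441
7 [211.  187.4] [ 0.5463 -0.0459  0.1794] bearing -94.4
12 [222.5 189.3] [ 0.5614 -0.0225  0.1726] bearing 26.1
6 [212.  194.5] [ 0.5465 -0.045   0.1563] bearing -93.7
3 [221.7 201. ] [ 0.5591 -0.0257  0.134 ] bearing 17.3
3 [224. 217.] [ 0.5587 -0.0217  0.0749] bearing 34.4
foot top z 0.019673367029448774
table z 5.3752424969744084e-05
bar z hist [ 5  4  4  3  6  5  7  3  1  6 11 10 40 60 18  3  0  0  0  0  0]
mouth hist [ 1  5  4  7  3  6  2  9  1  9 11 13 14  7  2  3  5  1  6  3]
side axis [ 0.54579514 -0.03181946] 735
4 [244.  219.5] [ 0.562  -0.0355  0.1705] bearing -12.9
5 [244. 229.] [ 0.5617 -0.0346  0.1438] bearing -9.8
foot top z 0.01864428686709141
table z -0.0010795443937163807
bar z hist [ 20  24  19  17  21  18  23  16  25  31  30  80 113  53   5   0   0   0
   0   0   0]
mouth hist [ 8  8  8  6 12  6  8  9 15 16 38 31 10  5  4  6  8  4  6  5]
```

send_rows([
  [[1, 0, 0, -6, 0], [1, 0, 0, -11.5, 0], [1, -6, -4, -11.5, 0], [1, -11, -8, -11.5, 0], [1, -16, -12, -11.5, 0], [1, -21, -15.5, -11.5, 0], [1, -26, -19, -11.5, 0.05], [1, -31, -20.5, -11.5, 0.1], [1, -36, -21.5, -11.5, 0.15], [1, -41, -22, -11.5, 0.2], [1, -46, -22.3, -11.5, 0.26], [1, -51.2, -22.3, -11.5, 0.26], [1, -51.2, -22.3, -11.5, 0.26], [1, -51.2, -22.3, -11.5, 0.26]],
])

```text
time_s: 1.9
position: [0.6106, 0.1123, 0.3596]
orientation: [-179.9, -0.1, 141.0]
contact_force: [-0.4, 0.2, 0.1]
opening: 0.999
grip_force: 0.0
```

Corrected remaining shift after my arithmetic slip: -4.1 cm along tool x, -15.2 cm along y. Bar centre height is about 0.2623.

send_rows([
  [[1, -1.5, -5, 0, 0], [1, -3, -10, 0, 0], [1, -4.1, -15.2, 0, 0], [1, -4.1, -15.2, 0, 0], [1, -4.1, -15.2, 0, 0]],
])

```text
time_s: 2.52
position: [0.5467, -0.0306, 0.3611]
orientation: [179.9, 0.0, 141.0]
contact_force: [0.1, 0.5, 0.3]
opening: 0.996
grip_force: 0.0
```

```bash
python3 - <<'E'
from h import *
s=env.sense(); print(s["position"],s["orientation"])
d,f=cam("wrist"); P=cloud(d,f); c=d["color"]; Z=P[...,2]
hsv=cv2.cvtColor(c,cv2.COLOR_RGB2HSV)
m=(Z>.262)&(Z<.285)&(hsv[...,1]>70)&(np.hypot(P[...,0]-.547,P[...,1]+.032)<.06)
q=P[m]; print(len(q),np.percentile(q[:,2],[5,50,95]))
print(cv2.minAreaRect((q[:,:2]*1000).astype(np.float32)))
cv2.imwrite("pics/w1.png",c[:,:,::-1])
d2,f2=cam("scene"); c2=d2["color"]
cv2.imwrite("pics/c2.png",np.hstack([cv2.resize(c[::2,::2],(400,300)),cv2.resize(c2[165:240,170:270],(400,300),interpolation=cv2.INTER_CUBIC)])[:,:,::-1])
E
```

```text
[ 0.54665687 -0.0306496   0.36108459] [1.79908469e+02 3.37726117e-02 1.41031237e+02]
1827 [0.27083061 0.27277961 0.27395978]
((546.2452392578125, -30.70282745361328), (14.396137237548828, 89.02946472167969), 50.76312255859375)
```

View pics/c2.png

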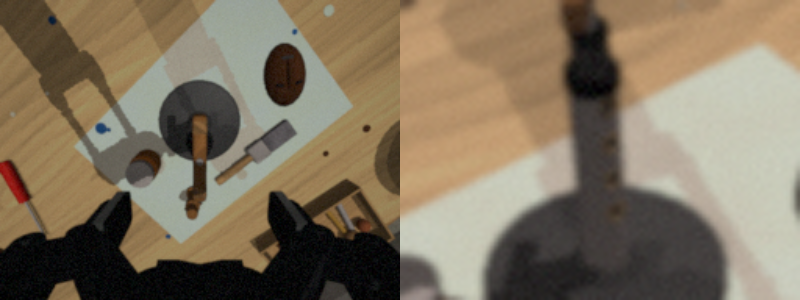

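The wrist view shows the bar centred between the jaws (about (200,135) in the left panel) and lined up with the tool. The scene crop shows the hole column right of the tube's centre, about (609,145) to (615,210). Next I'll descend and grip.

send_rows([
  [[1, 0, 0, 4, 0], [1, 0, 0, 8, 0], [1, 0, 0, 10, 0], [1, 0, 0, 10.4, 0], [0.4, 0, 0, 10.4, 0], [0.3, 0, 0, 10.4, 0], [0.25, 0, 0, 10.4, 0], [0.2, 0, 0, 10.4, 0], [0.15, 0, 0, 10.4, 0], [0.1, 0, 0, 10.4, 0], [0.05, 0, 0, 10.4, 0], [0, 0, 0, 10.4, 0], [0, 0, 0, 10.4, 0], [0, 0, 0, 10.4, 0], [0, 0, 0, 10.4, 0]],
])

```text
time_s: 4.5
position: [0.5474, -0.0318, 0.2564]
orientation: [180.0, 0.0, 141.0]
contact_force: [0.5, 0.3, 2.1]
opening: 0.154
grip_force: 58.5
```

```bash
cat > st.py <<'E'
from h import *
def st():
    s=env.sense(); print({k:np.round(s[k],4).tolist() for k in ("time_s","position","orientation","contact_force","ft_torque","opening","grip_force")})
def look(tag=None):
    # button proud of the tube: points 17.5-23 mm from axis at z .125-.155
    for n in("scene","side"):
        d,f=cam(n);P=cloud(d,f);Z=P[...,2];X=np.hypot(P[...,0]-.5463,P[...,1]+.0307)
        m=(X<.03)&(X>.0185)&(Z>.125)&(Z<.155); w=(X<.05)&(Z>.255)&(Z<.31)
        print(n,"proud px",m.sum(),"bearing",np.degrees(np.arctan2(P[m][:,1]+.0307,P[m][:,0]-.5463)).round()[:12])
        if tag: cv2.imwrite(f"pics/{n}_{tag}.png",d["color"][:,:,::-1])
E
python3 -c "
from st import *
st();look('grip')"
```

```text
{'time_s': 4.5, 'position': [0.5474, -0.0318, 0.2564], 'orientation': [179.9883, 0.016, 140.9942], 'contact_force': [0.473, 0.2979, 2.1049], 'ft_torque': [0.0161, -0.1225, 0.0136], 'opening': 0.154, 'grip_force': 58.5004}
scene proud px 6 bearing [ 2. -0. 33. 33. -9. 30.]
side proud px 7 bearing [-114.  -85. -121.  -86.  -67. -120. -103.]
```

send_rows([
  [[0, 0, 0, -0.3, 0.02], [0, 0, 0, -0.6, 0.04], [0, 0, 0, -0.9, 0.06], [0, 0, 0, -1.2, 0.07], [0, 0, 0, -1.5, 0.08], [0, 0, 0, -1.8, 0.09], [0, 0, 0, -1.8, 0.09], [0, 0, 0, -1.8, 0.09]],
])

```text
time_s: 5.6
position: [0.5477, -0.032, 0.275]
orientation: [180.0, 0.1, 135.8]
contact_force: [0.7, -0.8, -0.2]
opening: 0.151
grip_force: 59.4
```

```bash
python3 - <<'E'
from st import *
st()
for n in("scene","side"):
    d,f=cam(n);P=cloud(d,f);Z=P[...,2];h=cv2.cvtColor(d["color"],cv2.COLOR_RGB2HSV)
    X=np.hypot(P[...,0]-.5468,P[...,1]+.031)
    b=(X<.05)&(Z>.255)&(Z<.31)&(h[...,1]>70); t=(X>.1)&(X<.2)&(Z<.006)&(Z>-.006)
    print(n,"bar top 90%",np.percentile(Z[b],[50,80,90,95]).round(4),"table",np.median(Z[t]).round(4))
look()
E
```

```text
{'time_s': 5.6, 'position': [0.5477, -0.032, 0.275], 'orientation': [179.9651, 0.0798, 135.8233], 'contact_force': [0.7359, -0.7655, -0.2089], 'ft_torque': [-0.2154, -0.2028, -0.1342], 'opening': 0.1514, 'grip_force': 59.355}
scene bar top 90% [0.2908 0.3006 0.3068 0.3083] table 0.0001
side bar top 90% [0.2876 0.2909 0.2918 0.3014] table -0.0011
scene proud px 13 bearing [ 20.  20.  27.   7.  16.  21. -10.   6.  14.  18. -10.  32.]
side proud px 10 bearing [   4.    3. -107.  -79.  -79.  -91.  -91.  -86.  -86.  -97.]
```

```bash
python3 - <<'E'
from h import *
o=[]
for n,(u,v) in (("scene",(217,190)),("side",(236,215))):
    d,f=cam(n);o.append(cv2.resize(d["color"][v-60:v+45,u-52:u+53],(400,400),interpolation=cv2.INTER_CUBIC))
cv2.imwrite("pics/c3.png",np.hstack(o)[:,:,::-1])
E
```

```text
(no output)
```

View pics/c3.png

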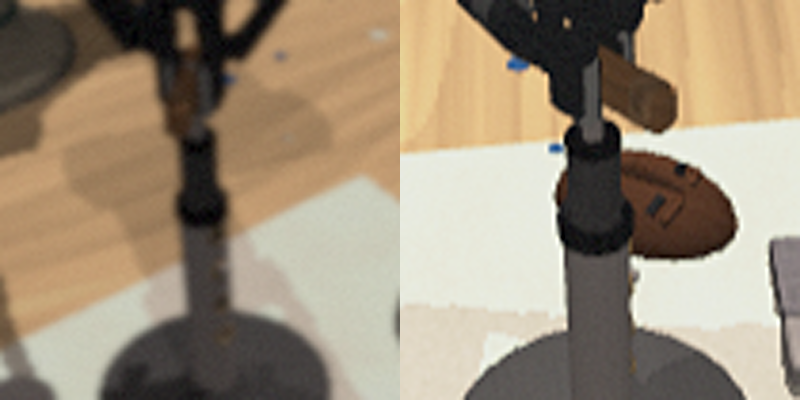

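The side view shows a small bright bulge on the tube's edge at (634,275), and the scene view a bright spot at the third hole, about (222,265). The button may already be out, so I'll compare with the picture from before the lift.

```bash
python3 - <<'E'
from st import *
o=[]
for n,(u0,u1,v0,v1) in (("scene",(205,245,180,220)),("side",(225,265,210,250))):
    a=cv2.imread(f"pics/{n}_grip.png")[v0:v1,u0:u1]; b=cam(n)[0]["color"][v0:v1,u0:u1,::-1]
    df=np.abs(a.astype(int)-b).sum(2); print(n,[(int(x)+u0,int(y)+v0,int(df[y,x])) for y,x in np.argwhere(df>110)][:30])
    o.append(np.hstack([cv2.resize(k,(390,290),interpolation=cv2.INTER_CUBIC) for k in(a,b)]))
cv2.imwrite("pics/c4.png",np.vstack(o)); st()
E
```

```text
scene [(223, 199, 124), (223, 200, 111)]
side [(245, 225, 127), (245, 226, 282), (246, 226, 213), (245, 227, 359), (246, 227, 303), (245, 228, 409), (246, 228, 218), (245, 229, 122)]
{'time_s': 6.0, 'position': [0.5477, -0.032, 0.275], 'orientation': [179.9633, 0.0766, 135.8345], 'contact_force': [1.192, -0.8169, 2.2364], 'ft_torque': [-0.318, -0.1441, -0.1669], 'opening': 0.1529, 'grip_force': 59.9716}
```

View pics/c4.png

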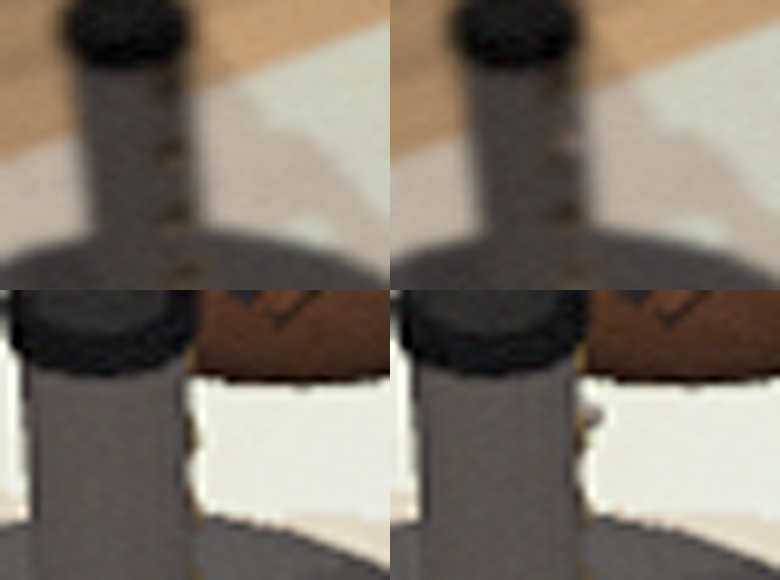

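The button is out in the third hole: new bulge at side (245.5,227), just above where the third hole's rim was. Next I'll press down in small steps while watching the force.

send_rows([
  [[0, 0, 0, 0.05, 0], [0, 0, 0, 0.1, 0], [0, 0, 0, 0.15, 0], [0, 0, 0, 0.15, 0], [0, 0, 0, 0.15, 0]],
])

```text
time_s: 6.62
position: [0.5475, -0.0318, 0.2727]
orientation: [180.0, 0.0, 135.8]
contact_force: [2.2, -2.3, 2.9]
opening: 0.152
grip_force: 59.8
```

```bash
python3 -c "
from st import *
st()"
```

```text
{'time_s': 6.625, 'position': [0.5475, -0.0318, 0.2727], 'orientation': [179.9897, 0.0177, 135.8392], 'contact_force': [2.2331, -2.3362, 2.8886], 'ft_torque': [-0.3613, -0.3374, -0.1306], 'opening': 0.1517, 'grip_force': 59.821}
```

send_rows([
  [[0, 0, 0, 0.03, 0], [0, 0, 0, 0.05, 0], [0, 0, 0, 0.05, 0], [0, 0, 0, 0.05, 0]],
])

```text
time_s: 7.12
position: [0.5475, -0.0318, 0.2726]
orientation: [180.0, 0.0, 135.8]
contact_force: [1.6, -2.1, 5.9]
opening: 0.154
grip_force: 60.0
```

send_rows([
  [[0, 0, 0, 0.03, 0], [0, 0, 0, 0.05, 0], [0, 0, 0, 0.05, 0], [0, 0, 0, 0.05, 0]],
])

```text
time_s: 7.62
position: [0.5475, -0.0318, 0.2724]
orientation: [180.0, 0.1, 135.8]
contact_force: [0.3, -2.6, 6.6]
opening: 0.151
grip_force: 60.5
```

send_rows([
  [[0, 0, 0, 0.03, 0], [0, 0, 0, 0.05, 0], [0, 0, 0, 0.05, 0], [0, 0, 0, 0.05, 0]],
])

```text
time_s: 8.12
position: [0.5475, -0.0319, 0.2721]
orientation: [180.0, 0.1, 135.8]
contact_force: [1.2, -1.7, 7.4]
opening: 0.155
grip_force: 60.6
```

send_rows([
  [[0, 0, 0, 0.04, 0], [0, 0, 0, 0.08, 0], [0, 0, 0, 0.1, 0], [0, 0, 0, 0.1, 0], [0, 0, 0, 0.1, 0]],
])

```text
time_s: 8.75
position: [0.5476, -0.0319, 0.2719]
orientation: [179.9, 0.1, 135.8]
contact_force: [0.6, -2.9, 10.7]
opening: 0.154
grip_force: 61.1
```

```bash
python3 -c "
from st import *
st();look('press')"
```

```text
{'time_s': 8.75, 'position': [0.5476, -0.0319, 0.2719], 'orientation': [179.9411, 0.106, 135.8392], 'contact_force': [0.5722, -2.9065, 10.7357], 'ft_torque': [-0.3982, -0.0101, -0.1014], 'opening': 0.1538, 'grip_force': 61.1038}
scene proud px 8 bearing [ 31.  16.  24.  10.  23.   9.  15. -34.]
side proud px 10 bearing [  10.    4. -101.  -85. -101.  -68. -119. -101. -102. -108.]
```

send_rows([
  [[0, 0, 0, 0.04, 0], [0, 0, 0, 0.08, 0], [0, 0, 0, 0.08, 0], [0, 0, 0, 0.08, 0], [0, 0, 0, 0.08, 0]],
])

```text
time_s: 9.48
position: [0.5476, -0.0319, 0.2718]
orientation: [179.9, 0.1, 135.8]
contact_force: [-0.7, -3.0, 13.5]
opening: 0.151
grip_force: 61.5
```

About 13 N pressed and it holds. Next I'll unload, open and withdraw.

send_rows([
  [[0, 0, 0, -0.1, 0], [0, 0, 0, -0.2, 0], [0, 0, 0, -0.28, 0], [0, 0, 0, -0.28, 0], [0.3, 0, 0, -0.28, 0], [0.6, 0, 0, -0.28, 0], [1, 0, 0, -0.28, 0], [1, 0, 0, -0.28, 0], [1, 0, 0, -0.28, 0], [1, 0, 0, -0.28, 0], [1, 0, 0, -2, 0], [1, 0, 0, -5, 0], [1, 0, 0, -9, 0], [1, 0, 0, -12, 0], [1, 0, 0, -12, 0], [1, 0, 0, -12, 0], [1, 0, 0, -12, 0]],
])

```text
time_s: 11.6
position: [0.5468, -0.0317, 0.3879]
orientation: [-179.9, -0.1, 135.8]
contact_force: [-0.1, -0.1, 0.0]
opening: 1.0
grip_force: 0.0
```

```bash
python3 - <<'E'
from st import *
st(); o=[]
for n,(u,v) in (("scene",(217,190)),("side",(236,215))):
    d,f=cam(n);P=cloud(d,f);Z=P[...,2];h=cv2.cvtColor(d["color"],cv2.COLOR_RGB2HSV)
    b=(np.hypot(P[...,0]-.547,P[...,1]+.032)<.05)&(Z>.255)&(Z<.31)&(h[...,1]>70); print(n,np.histogram(Z[b],np.arange(.280,.298,.001)))
    o.append(cv2.resize(d["color"][v-60:v+45,u-52:u+53],(400,400),interpolation=cv2.INTER_CUBIC))
cv2.imwrite("pics/c5.png",np.hstack(o)[:,:,::-1])
E
```

```text
{'time_s': 11.6, 'position': [0.5468, -0.0317, 0.3879], 'orientation': [-179.9087, -0.1486, 135.8329], 'contact_force': [-0.0715, -0.1277, 0.0263], 'ft_torque': [-0.0125, 0.0151, 0.0038], 'opening': 1.0003, 'grip_force': 0.0}
scene (array([ 7,  7,  6,  6,  8,  8, 10, 28, 43, 42, 11,  0,  0,  0,  0,  0,  0]), array([0.28 , 0.281, 0.282, 0.283, 0.284, 0.285, 0.286, 0.287, 0.288,
       0.289, 0.29 , 0.291, 0.292, 0.293, 0.294, 0.295, 0.296, 0.297]))
side (array([ 15,  24,  22,  11,  25,  27,  60, 107,  84,  23,   2,   0,   0,
         0,   0,   0,   0]), array([0.28 , 0.281, 0.282, 0.283, 0.284, 0.285, 0.286, 0.287, 0.288,
       0.289, 0.29 , 0.291, 0.292, 0.293, 0.294, 0.295, 0.296, 0.297]))
```

View pics/c5.png

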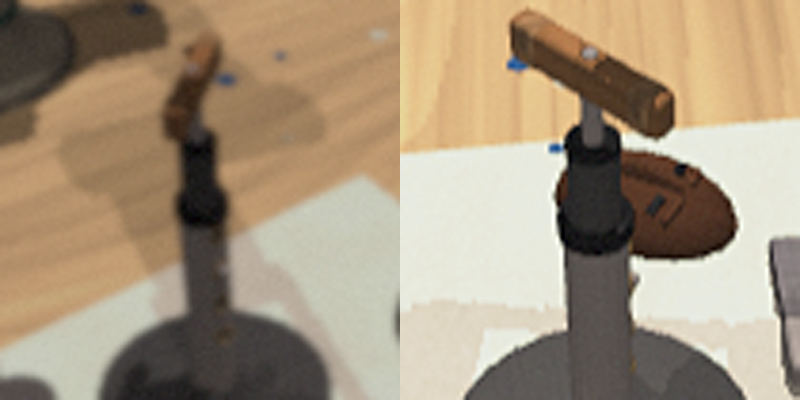

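```bash
python3 - <<'E'
from st import *
b=cam("side")[0]["color"][:,:,::-1].astype(int)
for t in("grip","press"):
    a=cv2.imread(f"pics/side_{t}.png"); df=np.abs(a-b).sum(2)[215:245,238:256]; print(t,[(int(x)+238,int(y)+215,int(df[y,x])) for y,x in np.argwhere(df>90)])
E
```

```text
grip [(245, 226, 135), (245, 227, 288), (246, 227, 233), (245, 228, 314), (246, 228, 340), (245, 229, 347), (246, 229, 204), (245, 230, 185)]
press []
```

The button is still out, unchanged since the press, and nothing is touching the stand, so I'm handing in.

```bash
python3 -c "
from rig import env
print(env.sign_off())"
```

```text
the job is handed in; nothing more can be done
None
```

The post was drawn up until its button snapped out through the third hole, pressed down with about 13 N, which it held, then released and handed in at about 12 s; the hand-in gave no verdict, and the crosspiece's final height measured about 278 mm against a 277.5 mm lower limit.

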